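# Screw down the lamp's foot

### The arm

A 6-joint arm with a two-finger parallel gripper is mounted at the origin on the work surface. World frame = base frame: x ahead of the robot, y to its left, z up, the work surface at z = 0. Lengths are in m, angles in rad, forces in N, time in s.
With the tool pointing down it reaches from about 0.35 to 0.925 m from the base axis. Payload 6.4 kg.
Tool frame: the origin (TCP) lies between the finger pads; the fingertips stand bot.tcp_to_tips ahead of it and the grasp point (between the pads) lies 8 mm behind it (bot.tcp_to_tips is the distance from the TCP to the fingertips, in m); z points along the fingers, y is the line along which they close (so a half turn about z gives the same grasp; the last joint's range is limited). The gripper opens to 85 mm and grips with 20 to 120 N. Pads are 22 mm wide; open, the fingers measure 114 mm over their backs; the gripper's body (76 mm by 85 mm) begins 54 mm behind the grasp point. The pads swing forward as they close: fully open they stand 13 mm farther back than shut.
Start: joints at [1.005, 0.245, 1.558, -0, 1.339, -0.174], TCP at [0.248, 0.601, 0.242] pointing down, gripper open.
Joint ranges: [-3.13, 3.13], [-1.02, 2.26], [0.13, 2.54], [-0.95, 4.09], [0.21, 2.88], [-2.74, 2.74]. Speed limits (rad/s): [2.57, 2.57, 3.14, 3.14, 3.14, 3.14].

### API

Orientations are given as a unit quaternion [w, x, y, z].
In Python, from cell import bot gives the robot as it stands. Calls block until the motion is done:
- bot.move_ptp(position, orientation): joint-space move of the TCP to a pose.
- bot.servo_line(position, attitude=None, max_speed=0.15, max_force=None): straight line of the TCP; attitude=None keeps the orientation; max_speed is the mean speed in m/s. With max_force (N) it stops when the force on the tool has changed by that much, and returns True; else False.
- bot.goto_joints(angles): joint-space move.
- bot.set_gripper(opening, force=None): finger opening in m; force is the grip in N (None keeps the last); returns when the fingers have stopped.
- bot.dwell(seconds).
- bot.inverse_kinematics(position, orientation): joint angles nearest the present ones, or None.
- bot.get_state(): the state.
- bot.read_camera(name): name is "scene" or "top" or "wrist"; returns a dict with "color" (480x640x3 uint8, red, green, blue), "fx", "fy", "cx", "cy" (pixels), "k1" (the pictures are not rectified: a ray, as slopes to the right and down, at radius r is drawn at 1 + k1 r^2 times it, then the intrinsics apply), "rvec" (rotation vector, rad) and "tvec" (3), from world to camera coordinates, as OpenCV has them. Camera axes: x right, y down, z forward; pixel columns grow to the right and rows downward; lengths in m; the calibration is good to about 2 mm. A picture is of the moment at which its call begins. There is no depth.
A pose or a line that the arm cannot do raises bot.IKError and nothing moves.
- bot.finish_job(): hands the job in; it is judged then, once.
The state is a dict: "time": time; "joint_positions": joint angles; "qvel": joint speeds; "tau": joint torques, N m; "position": TCP position; "tcp_rot": TCP orientation; "force": force on the tool from outside, world axes, zero at the start; "moment": the same for the moment, N m; "finger_gap": finger opening in m; "grasp_force": force on a finger pad.
Only numpy, scipy, OpenCV 4.12 (cv2) and the standard library are available. Lean on these libraries where they do the work, as an engineer would, in place of code of your own. Each camera call takes 0.05 s, during which the arm holds its last target. There are 200 camera calls.

### The job

The brass lamp by the mahjong table wobbles: put the loose cork offcut that lies on its foot into the green glass ashtray, then tighten the three captive wing knobs clockwise (seen from above), each until it is fully home, snug against its end stop but not forced beyond it: the red one first, then the green, then the white. Leave the teacup and the ashtray standing where they are.

Things in the scene. Friction and masses are not known exactly. Their poses are not given: they have to be found in the camera images.
- foot: the brass lamp's screw-down foot, fixed to the table: dark steel plate 90 mm (x) by 420 mm (y, from -160 to 260), its top 14 mm above the table; origin under the middle knob, y along the row of knobs, x away from the robot. The knobs sit on brass bosses at x = 0, y = -120, 0 and 120 mm; which colour is where varies. Its left end carries the lamp
- lamp_post (a point): the lamp's brass column, 14 mm thick, at table height: straight up to 190 mm, then leaning out to the left (the foot's +y) to 290 mm, where the shade, 110 mm wide, hangs 125 mm left of the column, 195 to 280 mm above the table
- cork_mid (a point): centre of a loose cork offcut, 30 (x) by 24 (y) by 22 mm high, 15 g, lying flat on the foot between the left and the middle knob
- ashtray: squat jade-green glass ashtray, round, open, 124 mm across, 36 mm high, wall 8 mm, inner floor 10 mm up; loose, 0.7 kg; origin at the centre of its underside
- red_grip (a point): point on the vertical axis of the red captive wing knob, in the middle of its wing's height. The wing is a flat bar 46 (x) by 12 (y) by 26 mm high, so its top is 13 mm above this point and its foot 13 mm below; below that lie a 36 mm disc 6 mm thick and the 44 mm boss. x runs along the wing, to the end with the black dot
- red_knob (a joint): turn of the red knob in rad, growing clockwise seen from above. Loosened, it reads under 1.35; it stops dead at its end stop 1.6 to 2.1 rad farther on. The three stops differ and are not told: feel for them. The knob stays where it is left (friction about 0.1 N m); forcing it with over about 5 N m against the stop strips it
- green_grip (a point): point on the vertical axis of the green captive wing knob, in the middle of its wing's height. The wing is a flat bar 46 (x) by 12 (y) by 26 mm high, so its top is 13 mm above this point and its foot 13 mm below; below that lie a 36 mm disc 6 mm thick and the 44 mm boss. x runs along the wing, to the end with the black dot
- green_knob (a joint): turn of the green knob in rad, growing clockwise seen from above. Loosened, it reads under 1.35; it stops dead at its end stop 1.6 to 2.1 rad farther on. The three stops differ and are not told: feel for them. The knob stays where it is left (friction about 0.1 N m); forcing it with over about 5 N m against the stop strips it
- white_grip (a point): point on the vertical axis of the white captive wing knob, in the middle of its wing's height. The wing is a flat bar 46 (x) by 12 (y) by 26 mm high, so its top is 13 mm above this point and its foot 13 mm below; below that lie a 36 mm disc 6 mm thick and the 44 mm boss. x runs along the wing, to the end with the black dot
- white_knob (a joint): turn of the white knob in rad, growing clockwise seen from above. Loosened, it reads under 1.35; it stops dead at its end stop 1.6 to 2.1 rad farther on. The three stops differ and are not told: feel for them. The knob stays where it is left (friction about 0.1 N m); forcing it with over about 5 N m against the stop strips it
- teacup: white porcelain teacup, 76 mm across, 62 mm high, loose bystander; origin at the centre of its underside
Not all that is in view belongs to the job. What is shaped like the part that bears cork_mid but blue, pink or purple is not meant.

How it is judged:
On the way, in this order (a step that is already met when the one before it is completed fails the run):
1. the cork offcut lies in the ashtray (horizontal distance between cork_mid and ashtray below 0.045 m and z of cork_mid in the frame of ashtray below 0.036 m), for 0.2 s.
2. the red knob is fully home (value of joint red_knob above 2.5 rad), for 0.1 s.
3. the green knob is fully home (value of joint green_knob above 2.2 rad), for 0.1 s.
4. the white knob is fully home (value of joint white_knob above 2.8 rad), for 0.1 s.
At the end, for the whole second after the job is handed in: All three knobs stand within 0.1 rad of their own end stops, at rest, and the cork offcut lies still inside the ashtray (its centre within 45 mm of the ashtray's axis and below the rim) (all of step 1 and linear speed of cork below 0.02 m/s and value of joint red_knob above 2.5 rad and value of joint green_knob above 2.2 rad and value of joint white_knob above 2.8 rad and velocity of joint each of red_knob, green_knob, white_knob below 0.05 rad/s); the robot touches nothing.
It fails at once if a knob is forced more than 0.12 rad beyond its end stop (about 5 N m) (value of joint red_knob above 2.72 rad or value of joint green_knob above 2.42 rad or value of joint white_knob above 3.02 rad).
It fails at once if the ashtray or the teacup is shifted by more than 30 mm (distance of any of ashtray, teacup from where it was at the start of the episode above 0.03 m).
It fails at once if the ashtray or the teacup is tipped (angle between any of ashtray, teacup's own z axis and vertical above 0.5 rad).
It also fails if it takes over 72 s, if anything falls off the work surface, if the arm or the gripper's body presses on something with over 40 N, if the wrist force passes 120 N, or if a joint passes its speed limit or range.

## Working session

There is one attempt and no reset: what is moved stays moved. The work goes in short steps, each a Python script; the robot and the scene stay as the last script left them, time stands still between calls to the robot, and variables do not carry over. Pictures are saved under pics/ and viewed, at most 10 in all, crops included, and the job is handed in when it is done.

```bash
ls; mkdir -p pics; python3 - <<'E'
from cell import bot
import cv2
for n in("scene","top"):
    c=bot.read_camera(n); cv2.imwrite(f"pics/{n}0.png",c["color"][:,:,::-1]); print(n,{k:v for k,v in c.items() if k!="color"})
s=bot.get_state();print(s,bot.tcp_to_tips)
E
```

```text
pics
scene {'fx': 537.0685946132645, 'fy': 537.0685946132645, 'cx': 318.6063002088019, 'cy': 242.7894199047974, 'k1': -0.04289792280455649, 'rvec': array([ 0.92023488,  2.67103848, -0.85042653]), 'tvec': array([ 0.45727797, -0.2703635 ,  1.23186349])}
top {'fx': 543.5655203825737, 'fy': 543.5655203825737, 'cx': 325.46767366675084, 'cy': 244.0763411203738, 'k1': 0.0388481819284855, 'rvec': array([ 2.18443176, -2.13239894,  0.14786768]), 'tvec': array([-0.03585283,  0.57338156,  0.95574788])}
{'time': 0.1, 'joint_positions': array([ 1.00493717e+00,  2.45781757e-01,  1.55889081e+00,  2.10230879e-05,
        1.33866475e+00, -1.74113704e-01]), 'qvel': array([-0.00130407, -0.00046904, -0.00042435,  0.00230976,  0.00076435,
       -0.00131736]), 'tau': array([-8.80278617e-05, -4.30676043e+01, -3.27125859e+01, -1.68944557e-04,
        2.83540467e-03, -9.56173125e-06]), 'position': array([0.24791222, 0.60035427, 0.24126718]), 'tcp_rot': array([-3.24973047e-04,  1.94624953e-01,  9.80877345e-01, -8.09604841e-04]), 'force': array([ 0.2381034 , -0.50365541, -0.61448437]), 'moment': array([-0.03551711,  0.02248327,  0.02090062]), 'grasp_force': 0.0, 'finger_gap': 0.08566863742502115} 0.011
```

View pics/scene0.png

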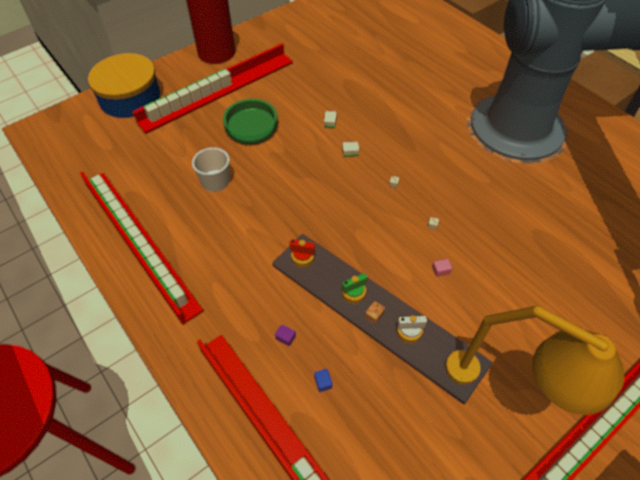

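View pics/top0.png

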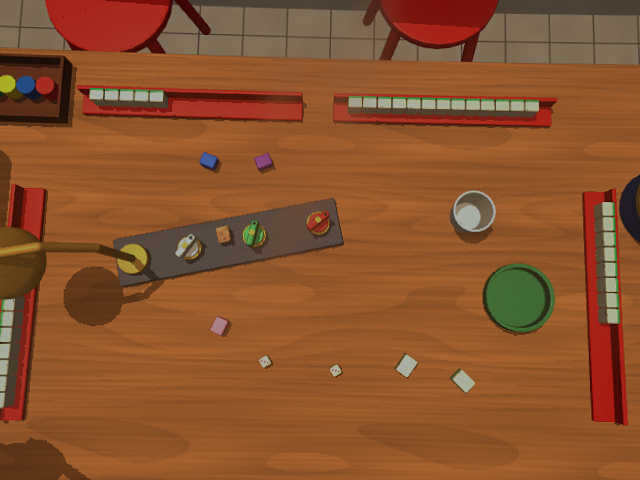

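The top view shows, from left to right: lamp post (132,258), white knob (188,247), cork (223,234), green knob (254,234), red knob (318,222), ashtray (519,298) and cup (474,211). There are four block candidates: tan (223,234), blue (208,161), purple (263,161) and pink (220,326). Only the tan one lies on the foot between the left and middle knobs, so I take it as the cork and will confirm it in a crop.

```bash
cat > h.py <<'E'
import numpy as np, cv2
from scipy.spatial.transform import Rotation as R
def ray(c,uv):
    K=np.array([[c["fx"],0,c["cx"]],[0,c["fy"],c["cy"]],[0,0,1.]])
    p=cv2.undistortPoints(np.array(uv,float).reshape(-1,1,2),K,np.array([c["k1"],0,0,0,0.])).reshape(-1,2)
    M=cv2.Rodrigues(c["rvec"])[0]
    d=np.c_[p,np.ones(len(p))]@M
    return -M.T@c["tvec"], d/np.linalg.norm(d,axis=1)[:,None]
def plane(c,uv,z):
    o,d=ray(c,uv); return o+d*((z-o[2])/d[:,2])[:,None]
def tri(a,ua,b,ub):
    o,d=ray(a,ua);p,e=ray(b,ub);d=d[0];e=e[0]
    s,t=np.linalg.lstsq(np.c_[d,-e],p-o,rcond=None)[0]
    x,y=o+s*d,p+t*e
    return (x+y)/2,np.linalg.norm(x-y)
def blobs(c,lo,hi,roi,amin=15):
    "HSV mask in roi (u0,v0,u1,v1): list of (area,centre,contour), largest first"
    u0,v0,u1,v1=roi
    m=cv2.inRange(cv2.cvtColor(c["color"],cv2.COLOR_RGB2HSV)[v0:v1,u0:u1],lo,hi)
    cs=cv2.findContours(m,cv2.RETR_EXTERNAL,cv2.CHAIN_APPROX_NONE)[0]
    cs=sorted((q for q in cs if cv2.contourArea(q)>=amin),key=cv2.contourArea,reverse=True)
    return [(cv2.contourArea(q),cv2.minAreaRect(q)[0]+np.array([u0,v0]),q+np.array([u0,v0])) for q in cs]
E
python3 - <<'E'
from cell import bot
from h import *
T=bot.read_camera("top");S=bot.read_camera("scene")
a=cv2.resize(T["color"][190:290,110:350],None,fx=3.3,fy=3.3,interpolation=cv2.INTER_CUBIC)
b=cv2.resize(S["color"][230:350,270:440],None,fx=2.2,fy=2.2,interpolation=cv2.INTER_CUBIC)
o=np.zeros((a.shape[0]+b.shape[0],a.shape[1],3),np.uint8);o[:a.shape[0]]=a;o[a.shape[0]:,:b.shape[1]]=b
cv2.imwrite("pics/crop.png",o[:,:,::-1]);print(o.shape)
print("cork",*tri(T,(223,234),S,(375,311)))
for n,t,s in(("w",(189,246),(412,325)),("g",(254,233),(354,285)),("r",(318,221),(302,249))):print(n,*tri(T,t,S,s))
p=plane(T,[(116,238),(335,199),(343,242),(121,286),(519,298)],.014);print(p)
e=[x for x in blobs(T,(40,80,20),(90,255,255),(460,240,580,350))][:1]
for A,c,q in e: print("ash",A,c,plane(T,c,.036),plane(T,c,.0))
e=[x for x in blobs(S,(40,80,20),(90,255,255),(200,80,300,160))][:1]
for A,c,q in e: print("ashS",A,c,plane(S,c,.036),plane(S,c,.02))
E
```

```text
(594, 792, 3)
cork [0.58827256 0.16771453 0.02928186] 0.0024662462527244708
w [0.56216167 0.22784679 0.03851221] 0.006354877818917869
g [0.58907182 0.11004518 0.04160358] 0.004364713128097573
r [ 0.61452932 -0.00643024  0.04258209] 0.0026792678640690415
[[ 0.57882814  0.36647957  0.014     ]
 [ 0.66337715 -0.0381624   0.014     ]
 [ 0.58180058 -0.05487299  0.014     ]
 [ 0.49028984  0.35092104  0.014     ]
 [ 0.48573853 -0.38100584  0.014     ]]
ash 3578.5 [519.5 297.5] [[ 0.48580291 -0.37394595  0.036     ]] [[ 0.48723843 -0.38703359  0.        ]]
ashS 1828.5 [250. 121.] [[ 0.49448166 -0.35770561  0.036     ]] [[ 0.48598228 -0.37364708  0.02      ]]
```

View pics/crop.png

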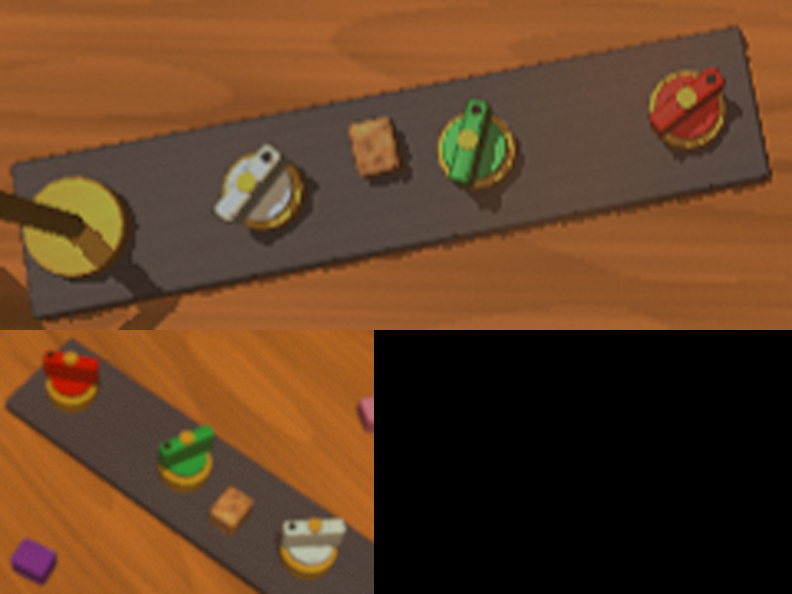

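The crop confirms the cork: it is the tan, speckled block beside the green knob, and no other block lies on the foot. Next I measure with the wrist camera from two places above the row.

```bash
cat >> h.py <<'E'
def down(psi):
    "tool down, closing line at yaw psi"
    a=(psi+np.pi/2)/2
    return np.array([0,np.cos(a),np.sin(a),0.])
E
python3 - <<'E'
from cell import bot
from h import *
T=bot.read_camera("top");S=bot.read_camera("scene")
for n,t,s in(("w",(184.8,245.2),(412.7,318.6)),("g",(251.8,232.1),(355,278.6)),("r",(318.2,219.4),(301.8,242.7))):print(n,*tri(T,t,S,s))
import pickle
for i,p in enumerate([(.50,.10,.25),(.56,.13,.25)]):
    bot.move_ptp(p,down(.2)); c=bot.read_camera("wrist"); pickle.dump(c,open(f"w{i}.pkl","wb"))
    cv2.imwrite(f"pics/w{i}.png",c["color"][:,:,::-1])
s=bot.get_state();print(s["time"],s["joint_positions"],s["tcp_rot"], s["position"],ray(c,(320,240)))
E
```

```text
w [0.56207703 0.22802497 0.06151852] 0.0020210728521871087
g [0.58794434 0.11084191 0.06282841] 0.0030082791647861084
r [ 0.61405484 -0.00681302  0.06180368] 0.002865658131703178
2.7917 [ 3.20217410e-02  6.48764245e-02  1.74632772e+00 -7.76068249e-05
  1.33164640e+00 -1.69163174e-01] [-4.49396324e-04  6.32515271e-01  7.74547632e-01 -4.41633712e-04] [0.55969645 0.13056799 0.24949033] (array([0.54697222, 0.19825431, 0.38106551]), array([[ 0.0582203 , -0.26928129, -0.96130015]]))
```

View pics/w0.png

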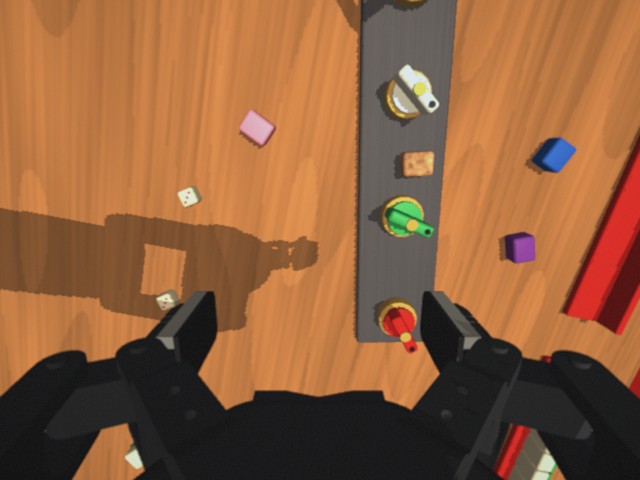

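View pics/w1.png

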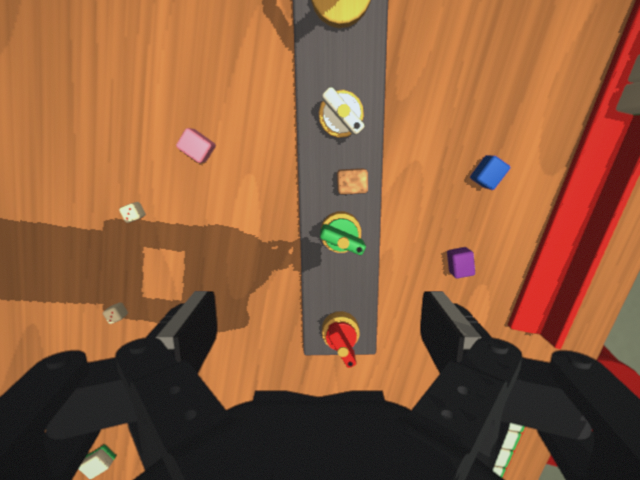

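Both wrist views show all the targets. In w1 the white cap is at (343,111), cork (352,182), green cap (344,243) and red cap (343,352). I now refine these and triangulate.

```bash
python3 - <<'E'
import pickle
from h import *
a,b=[pickle.load(open(f"w{i}.pkl","rb")) for i in(0,1)]
for n,u,v,du,dv in(("w",(420,89),(343,111),(433,103),(356,125)),("g",(412,226),(344,243),(430,232),(361,249)),("r",(405,338),(343,352),(410,347),(348,363))):
    r=[]
    for c,p in((a,u),(b,v)):
        m=blobs(c,(22,120,120),(34,255,255),(p[0]-9,p[1]-9,p[0]+10,p[1]+10),8)
        r.append(min((x[1] for x in m),key=lambda q:np.hypot(*(q-p))) if m else np.array(p)); 
    P,e=tri(a,r[0],b,r[1])
    w=[]
    for c,q,d in((a,r[0],du),(b,r[1],dv)):
        D=plane(c,d,P[2])[0]-plane(c,q,P[2])[0]; w.append((np.degrees(np.arctan2(D[1],D[0])).round(1),np.linalg.norm(D[:2]).round(4)))
    print(n,r,P.round(4),e.round(4),w)
r=[]
for c,p in((a,(418,164)),(b,(352,182))):
    m=blobs(c,(5,70,110),(20,255,255),(p[0]-22,p[1]-20,p[0]+22,p[1]+20))[0]; r.append(m)
P,e=tri(a,r[0][1],b,r[1][1]);print("cork",P.round(4),e,r[0][:2],r[1][:2])
for m,c in zip(r,(a,b)):
    q=plane(c,cv2.boxPoints(cv2.minAreaRect(m[2])),.036)[:,:2]
    print(cv2.minAreaRect((q*1000).astype(np.float32)))
E
```

```text
w [array([419.5,  88.5]), array([343. , 110.5])] [0.5621 0.2282 0.0664] 0.0 [(np.float64(-31.2), np.float64(0.0171)), (np.float64(-34.3), np.float64(0.0166))]
g [array([411.5, 224.5]), array([343. , 242.5])] [0.5884 0.1115 0.0644] 0.0 [(np.float64(-10.5), np.float64(0.0197)), (np.float64(-9.0), np.float64(0.0188))]
r [array([405.5, 336.5]), array([342.5, 351.5])] [ 0.6136 -0.0044  0.0671] 0.0002 [(np.float64(-54.4), np.float64(0.0136)), (np.float64(-54.9), np.float64(0.0152))]
cork [0.5885 0.1681 0.0319] 0.0009125132364156603 (709.5, array([418.5, 163.5])) (680.0, array([353. , 180.5]))
((587.677490234375, 167.62030029296875), (32.5538444519043, 24.198854446411133), 11.448677062988281)
((587.96484375, 168.77969360351562), (30.690460205078125, 24.816965103149414), 11.509570121765137)
```

```bash
python3 - <<'E'
from cell import bot
from h import *
g=lambda t:print(t,[np.round(bot.get_state()[k],4) for k in("time","position","force","finger_gap","grasp_force")])
q=down(.21); x,y=.5882,.1683
bot.set_gripper(.055,30)
bot.move_ptp((x,y,.11),q)
print(bot.servo_line((x,y,.030),q,max_speed=.08,max_force=8)); g("down")
bot.set_gripper(.0,30); g("closed")
bot.servo_line((x,y,.15),q); g("lift")
c=bot.read_camera("wrist");t=bot.read_camera("top");cv2.imwrite("pics/l.png",np.hstack([c["color"][::2,::2],t["color"][::2,::2]])[:,:,::-1])
E
```

```text
False
down [np.float64(4.9917), array([0.5888, 0.1684, 0.0307]), array([0.0136, 1.0596, 0.2505]), np.float64(0.0548), np.float64(0.0)]
closed [np.float64(5.3333), array([0.5889, 0.1684, 0.0308]), array([-0.3494, -0.6724,  3.6493]), np.float64(0.0292), np.float64(31.121)]
lift [np.float64(6.2833), array([0.5873, 0.1682, 0.1486]), array([-0.1691, -0.4893, -0.91  ]), np.float64(0.0293), np.float64(30.6923)]
```

View pics/l.png

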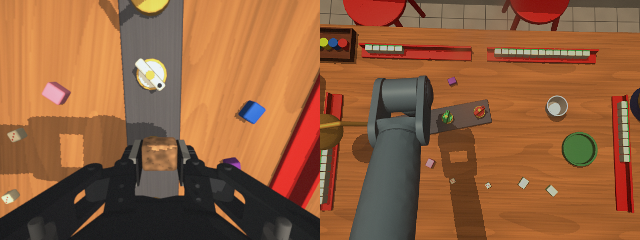

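The cork is held between the pads (gap 29 mm). Now I place it.

```bash
python3 - <<'E'
from cell import bot
from h import *
g=lambda t:print(t,[np.round(bot.get_state()[k],4) for k in("time","position","force","finger_gap","grasp_force")])
q=down(-.5); x,y=.487,-.379
bot.move_ptp((x,y,.15),q)
print(bot.servo_line((x,y,.030),q,max_speed=.08,max_force=6)); g("down")
bot.set_gripper(.046); g("open")
bot.servo_line((x,y,.15),q); g("up")
bot.move_ptp((.60,-.03,.20),down(.2))
t=bot.read_camera("top")["color"]
cv2.imwrite("pics/p.png",cv2.resize(t[180:350,430:600],None,fx=2.5,fy=2.5)[:,:,::-1]);g("")
import pickle
c=bot.read_camera("wrist");pickle.dump(c,open("w2.pkl","wb"))
E
```

```text
False
down [np.float64(10.0417), array([ 0.4873, -0.3793,  0.0306]), array([-0.3073, -0.9748, -0.11  ]), np.float64(0.029), np.float64(30.7203)]
open [np.float64(10.35), array([ 0.4871, -0.3791,  0.0302]), array([-0.3507, -0.0673, -0.2696]), np.float64(0.0463), np.float64(0.0)]
up [np.float64(11.3), array([ 0.4864, -0.3784,  0.1488]), array([-0.5693, -0.1077,  0.3066]), np.float64(0.0458), np.float64(0.0)]
 [np.float64(12.7333), array([ 0.5999, -0.0312,  0.1996]), array([ 0.717 , -0.3839,  0.2266]), np.float64(0.0464), np.float64(0.0)]
```

View pics/p.png

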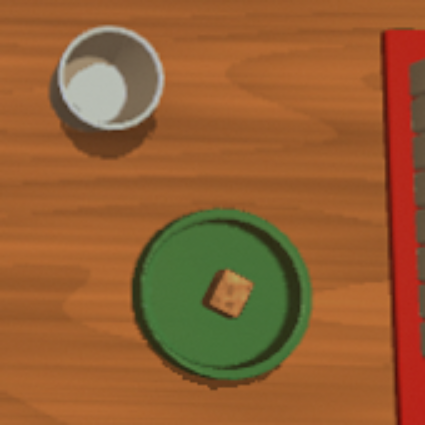

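The cork lies near the middle of the ashtray, and the cup and ashtray are still in place. Next is the red knob.

```bash
cat >> h.py <<'E'
def turn(bot,x,y,wing,z=.052,force=60,fast=1.35,lim=0.7):
    "grip a wing (yaw in deg) and turn it clockwise until the end stop is felt"
    q=down(np.radians(wing)+np.pi/2)
    bot.set_gripper(.05,force)
    bot.move_ptp((x,y,.12),q)
    if bot.servo_line((x,y,z),q,max_speed=.08,max_force=8): print("CONTACT")
    bot.set_gripper(0,force)
    s=bot.get_state(); print("grip",s["time"],s["finger_gap"],s["grasp_force"],s["position"],s["force"].round(1),s["moment"].round(2),s["joint_positions"][[0,5]])
    j=s["joint_positions"].copy(); j0=j[5]; M0=s["moment"][2]; log=[]; a=0
    while a<2.35:
        a+=.15 if a<fast else .04
        j[5]=j0+a; bot.goto_joints(j); s=bot.get_state()
        m=s["moment"][2]-M0; log.append((round(a,2),round(s["joint_positions"][5]-j0,3),round(m,2),round(s["finger_gap"]*1e3,1)))
        if abs(m)>lim: break
    print(log, s["time"],s["force"].round(1)); return a
E
python3 - <<'E'
from cell import bot
from h import *
turn(bot,.6138,-.0055,-52)
E
```

```text
grip 14.9167 0.010856000718444394 59.027000069618225 [ 0.61394283 -0.0056835   0.05267997] [-2.9 -0.6  5.1] [-0.15  0.5   0.1 ] [-0.19352726 -0.85678325]
[(0.15, np.float64(0.147), np.float64(-0.26), 10.7), (0.3, np.float64(0.295), np.float64(-0.15), 10.8), (0.45, np.float64(0.444), np.float64(-0.2), 10.9), (0.6, np.float64(0.594), np.float64(-0.25), 10.5), (0.75, np.float64(0.744), np.float64(-0.2), 10.9), (0.9, np.float64(0.894), np.float64(-0.13), 10.8), (1.05, np.float64(1.045), np.float64(-0.22), 11.0), (1.2, np.float64(1.195), np.float64(-0.17), 10.7), (1.35, np.float64(1.345), np.float64(-0.17), 10.8), (1.5, np.float64(1.495), np.float64(-0.17), 11.0), (1.54, np.float64(1.535), np.float64(-0.22), 10.4), (1.58, np.float64(1.575), np.float64(-0.17), 11.0), (1.62, np.float64(1.615), np.float64(-0.21), 10.5), (1.66, np.float64(1.654), np.float64(0.13), 11.2), (1.7, np.float64(1.692), np.float64(0.84), 11.1)] 18.8333 [ 7.   1.6 -3.5]
```

The red stop is felt at about 1.66 rad, where the moment jumps by about 1 N m with the gap unchanged. I release it and turn the green.

```bash
cat >> h.py <<'E'
def release(bot):
    bot.set_gripper(.05); p=bot.get_state()["position"].copy(); p[2]=.13; bot.servo_line(p)
E
python3 - <<'E'
from cell import bot
from h import *
release(bot)
a=turn(bot,.5883,.1112,-10)
if 1.5<a<2.3:
    release(bot)
    c=bot.read_camera("wrist");t=bot.read_camera("scene");cv2.imwrite("pics/g.png",np.hstack([c["color"][::2,::2],t["color"][210:450,220:540]])[:,:,::-1])
E
```

```text
grip 23.5417 0.010825400708866405 58.68914186954498 [0.58861191 0.11099638 0.05267889] [-2.4 -1.3  5.7] [-0.29  0.31 -0.04] [-0.00255703 -1.39859121]
[(0.15, np.float64(0.147), np.float64(-0.05), 10.9), (0.3, np.float64(0.295), np.float64(-0.01), 10.4), (0.45, np.float64(0.444), np.float64(-0.04), 11.0), (0.6, np.float64(0.594), np.float64(-0.02), 11.0), (0.75, np.float64(0.744), np.float64(-0.03), 10.5), (0.9, np.float64(0.894), np.float64(-0.09), 11.1), (1.05, np.float64(1.044), np.float64(-0.03), 11.0), (1.2, np.float64(1.194), np.float64(-0.08), 11.0), (1.35, np.float64(1.344), np.float64(-0.05), 10.6), (1.5, np.float64(1.493), np.float64(-0.03), 11.0), (1.54, np.float64(1.534), np.float64(-0.08), 10.8), (1.58, np.float64(1.574), np.float64(-0.11), 10.8), (1.62, np.float64(1.614), np.float64(0.04), 10.9), (1.66, np.float64(1.654), np.float64(-0.04), 10.8), (1.7, np.float64(1.694), np.float64(-0.06), 10.9), (1.74, np.float64(1.733), np.float64(0.29), 10.7), (1.78, np.float64(1.774), np.float64(1.02), 10.8)] 27.9583 [-2.9 -3.5  3.4]
```

View pics/g.png

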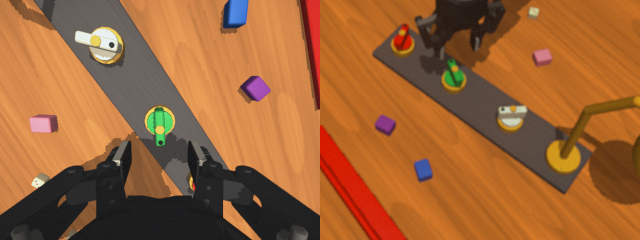

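The green knob has turned about 1.74 rad to its stop, and its wing now points at the gripper. White next.

```bash
python3 - <<'E'
from cell import bot
from h import *
a=turn(bot,.5622,.2281,-33)
if 1.5<a<2.3:
    release(bot)
    bot.move_ptp((.50,.10,.25),down(.2))
    c=bot.read_camera("wrist");t=bot.read_camera("top");cv2.imwrite("pics/f.png",np.hstack([c["color"][:360,200:520],t["color"][100:460,320:640]])[:,:,::-1])
    s=bot.get_state();print(s["time"])
    for n,z in (("cap0",(419.5,88.5)),("g",(411.5,224.5)),("r",(405.5,336.5))):print(n,z)
E
```

```text
grip 31.9167 0.011248826886767031 58.70425343513489 [0.56253248 0.22819319 0.05267002] [-1.3  0.8  3.4] [-0.01  0.19 -0.07] [ 0.19878796 -0.79603693]
[(0.15, np.float64(0.147), np.float64(-0.05), 10.9), (0.3, np.float64(0.295), np.float64(-0.06), 10.7), (0.45, np.float64(0.444), np.float64(-0.01), 10.7), (0.6, np.float64(0.594), np.float64(-0.04), 11.0), (0.75, np.float64(0.744), np.float64(-0.04), 10.8), (0.9, np.float64(0.894), np.float64(-0.05), 11.0), (1.05, np.float64(1.044), np.float64(-0.01), 10.9), (1.2, np.float64(1.194), np.float64(-0.05), 10.9), (1.35, np.float64(1.344), np.float64(0.02), 11.0), (1.5, np.float64(1.494), np.float64(-0.01), 10.7), (1.54, np.float64(1.536), np.float64(0.05), 10.9), (1.58, np.float64(1.578), np.float64(-0.0), 11.0), (1.62, np.float64(1.618), np.float64(-0.04), 10.5), (1.66, np.float64(1.658), np.float64(-0.04), 11.1), (1.7, np.float64(1.698), np.float64(-0.02), 10.7), (1.74, np.float64(1.738), np.float64(0.0), 10.9), (1.78, np.float64(1.778), np.float64(-0.01), 10.7), (1.82, np.float64(1.818), np.float64(0.38), 10.6), (1.86, np.float64(1.857), np.float64(1.03), 10.7)] 36.8333 [ 1.7 -0.8  0.3]
39.2333
cap0 (419.5, 88.5)
g (411.5, 224.5)
r (405.5, 336.5)
```

View pics/f.png

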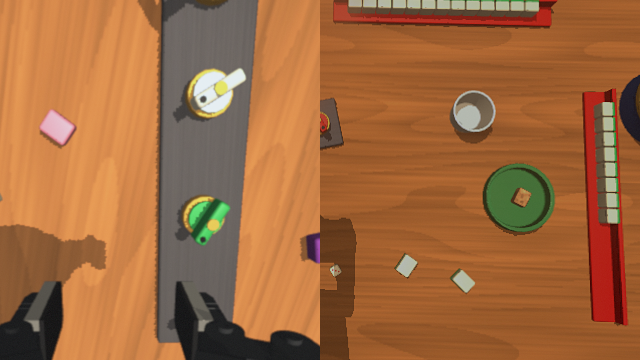

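All three knobs are at their felt stops, the cork is in the ashtray, and the cup and ashtray have not moved. I hand in.

```bash
python3 -c "
from cell import bot
print(bot.finish_job())"
```

```text
the job is handed in; nothing more can be done
None
```

I handed the job in at about 39 s, with no verdict reported back: the cork is in the ashtray, and the red, green and white knobs were turned in that order until I felt each stop (about 1 N m); the cup and ashtray look unmoved, but the final picture did not show the red wing clearly.

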